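Push the juice bottle caps shut in order

TASK

The caps of four bottles in the tray are still standing up: with the fingertips, gently press the caps down until they are fully home, first the orange bottle's, then the white one's, then the green one's. Leave the purple bottle's cap up, as it still has to be topped up, and do not pick up, tip or shove any bottle or push aside the fruit cups or the coin dish beside the tray.

Things in the scene. Friction and masses are not known exactly. Their poses are not given: they have to be found in the camera images.
- tray: fixed white open tray, 270 x 400 mm (its x and y), walls 45 mm high with a red rim, floor 8 mm thick; six bottles stand loose in it, in two rows of three about 110 mm apart, in any arrangement. Origin: centre of its underside, on the table; z up
- orange_bottle: orange juice bottle, loose, about 0.3 kg, 62 mm diameter up to 85 mm, then tapering to a neck; with its cap up it is 172 mm tall, cap home 164 mm. Origin: centre of its underside; z up along its axis
- orange_cap_top (a point): centre of the flat top of the orange bottle's round white cap (to be pushed shut), 40 mm diameter, 18 mm high; moves with the cap; z up
- orange_cap (a joint): how far this cap is pushed down its neck, m: 0 = standing up, 0.008 = home against the collar (hard stop). It slides against about 5 N of friction and stays where it is left; a press of over 40 N would spoil the bottle
- white_bottle: milky white juice bottle, loose, about 0.3 kg, 62 mm diameter up to 85 mm, then tapering to a neck; with its cap up it is 172 mm tall, cap home 164 mm. Origin: centre of its underside; z up along its axis
- white_cap_top (a point): centre of the flat top of the white bottle's round white cap (to be pushed shut), 40 mm diameter, 18 mm high; moves with the cap; z up
- white_cap (a joint): how far this cap is pushed down its neck, m: 0 = standing up, 0.008 = home against the collar (hard stop). It slides against about 5 N of friction and stays where it is left; a press of over 40 N would spoil the bottle
- green_bottle: green juice bottle, loose, about 0.3 kg, 62 mm diameter up to 85 mm, then tapering to a neck; with its cap up it is 172 mm tall, cap home 164 mm. Origin: centre of its underside; z up along its axis
- green_cap_top (a point): centre of the flat top of the green bottle's round white cap (to be pushed shut), 40 mm diameter, 18 mm high; moves with the cap; z up
- green_cap (a joint): how far this cap is pushed down its neck, m: 0 = standing up, 0.008 = home against the collar (hard stop). It slides against about 5 N of friction and stays where it is left; a press of over 40 N would spoil the bottle
- purple_bottle: purple juice bottle, loose, about 0.3 kg, 62 mm diameter up to 85 mm, then tapering to a neck; with its cap up it is 172 mm tall, cap home 164 mm. Origin: centre of its underside; z up along its axis
- purple_cap_top (a point): centre of the flat top of the purple bottle's round white cap (to be left up), 40 mm diameter, 18 mm high; moves with the cap; z up
- purple_cap (a joint): how far this cap is pushed down its neck, m: 0 = standing up, 0.008 = home against the collar (hard stop). It slides against about 5 N of friction and stays where it is left; a press of over 40 N would spoil the bottle
- yellow_bottle_a: yellow juice bottle, loose, same shape, its white cap already home, 164 mm tall; a bystander. Origin: centre of its underside
- yellow_bottle_b: yellow juice bottle, loose, same shape, its white cap already home, 164 mm tall; a bystander. Origin: centre of its underside
- mango_cup: clear cup with domed lid and yellow fruit, loose bystander, 94 mm diameter, 153 mm tall. Origin: centre of its underside
- plum_cup: clear cup with domed lid and dark red fruit, loose bystander, 94 mm diameter, 153 mm tall. Origin: centre of its underside
- coin_dish: blue dish of coins, loose bystander, 130 mm diameter, 18 mm high. Origin: centre of its underside

How it is judged:
On the way, in this order (a step that is already met when the one before it is completed fails the run):
1. the orange bottle's cap is pushed down, those of the bottles after it still up (value of joint orange_cap above 0.006 m and value of joint each of white_cap, green_cap below 0.003 m), for 0.1 s.
2. the white bottle's cap is pushed down, those of the bottles after it still up (value of joint each of orange_cap, white_cap above 0.006 m and value of joint green_cap below 0.003 m), for 0.1 s.
3. the green bottle's cap is pushed down (value of joint each of orange_cap, white_cap, green_cap above 0.006 m), for 0.1 s.
At the end, for the whole second after the job is handed in: The orange, white and green caps are down by more than 6 of their 8 mm, the purple cap by less than 3 mm; all six bottles stand at rest, upright within about 6 degrees and within 25 mm of where they began; the two fruit cups and the coin dish are within 30 mm of where they began (all of step 3 and value of joint purple_cap below 0.003 m and distance of each of orange_bottle, white_bottle, green_bottle, purple_bottle, yellow_bottle_a, yellow_bottle_b from where it was at the start of the episode below 0.025 m and angle between each of orange_bottle, white_bottle, green_bottle, purple_bottle, yellow_bottle_a, yellow_bottle_b's own z axis and vertical below 0.1 rad and linear speed of each of orange_bottle, white_bottle, green_bottle, purple_bottle, yellow_bottle_a, yellow_bottle_b below 0.02 m/s and distance of each of mango_cup, plum_cup, coin_dish from where it was at the start of the episode below 0.03 m); the robot touches nothing.
It fails at once if the purple bottle's cap is pushed down more than 3 mm (value of joint purple_cap above 0.003 m).
It fails at once if a bottle is lifted more than 12 mm off the tray floor (height (world z) of any of orange_bottle, white_bottle, green_bottle, purple_bottle, yellow_bottle_a, yellow_bottle_b above 0.02 m).
It fails at once if a bottle is tipped more than 15 degrees or shoved more than 25 mm (angle between any of orange_bottle, white_bottle, green_bottle, purple_bottle, yellow_bottle_a, yellow_bottle_b's own z axis and vertical above 0.26 rad or distance of any of orange_bottle, white_bottle, green_bottle, purple_bottle, yellow_bottle_a, yellow_bottle_b from where it was at the start of the episode above 0.025 m).
It fails at once if a bottle is pressed harder than 40 N (contact force between the fingers and orange_bottle above 40 N or contact force between the fingers and white_bottle above 40 N or contact force between the fingers and green_bottle above 40 N or contact force between the fingers and purple_bottle above 40 N or contact force between the fingers and yellow_bottle_a above 40 N or contact force between the fingers and yellow_bottle_b above 40 N).
It fails at once if a fruit cup or the coin dish is shifted more than 30 mm (distance of any of mango_cup, plum_cup, coin_dish from where it was at the start of the episode above 0.03 m).
It also fails if it takes over 42 s, if anything falls off the work surface, if the arm or the gripper's body presses on something with over 40 N, if the wrist force passes 120 N, or if a joint passes its speed limit or range.

ROBOT

A 6-joint arm with a two-finger parallel gripper is mounted at the origin on the work surface. World frame = base frame: x ahead of the robot, y to its left, z up, the work surface at z = 0. Lengths are in m, angles in rad, forces in N, time in s.
With the tool pointing down it reaches from about 0.35 to 0.975 m from the base axis. Payload 4.9 kg.
Tool frame: the origin (TCP) lies at the very end of the fingers, on their centre line; the grasp point (between the pads) lies 19 mm behind it (ctrl.pinch_z is the distance from the TCP to the grasp point, in m); z points along the fingers, y is the direction in which the jaws open and shut (so a half turn about z gives the same grasp; the last joint's range is limited). The gripper opens to 85 mm and grips with 20 to 120 N. Pads are 22 mm wide; open, the fingers measure 114 mm over their backs; the gripper's body (76 mm by 85 mm) begins 54 mm behind the grasp point. The pads swing forward as they close: fully open they stand 13 mm farther back than shut.
Start: joints at [1.091, 0.053, 1.613, -0, 1.476, -0.119], TCP at [0.221, 0.585, 0.231] pointing down, gripper open.
Joint ranges: [-3.01, 3.01], [-1.01, 2.22], [0.06, 2.58], [-1.02, 4.17], [0.09, 2.62], [-3.14, 3.14]. Speed limits (rad/s): [2.57, 2.57, 3.14, 3.14, 3.14, 3.14].

INTERFACE

Orientations are given as a rotation vector (axis times angle).
In Python, from station import ctrl gives the robot as it stands.
- The arm moves only by the tool carry_out, never from a script. Its argument "series" is a list of rows, each a list of 7 numbers: the shift along the world's x, y, z each as a share of 0.025 m, from -1 to 1, then the turn, a rotation vector about the world's x, y, z each as a share of 0.1 rad, from -1 to 1, then the opening, from 0 (shut) to 1 (fully open). A call has 1 to 12 rows; each row shifts and turns the commanded pose from where the row before left it; what a row does not reach is not made up. A row lasts 1/10 s, in which the tool goes at most 50 mm and 8.59 degrees, less where a joint would pass 70% of its speed; a pose out of reach is approached as far as the arm can. A call with a number of a shift or a turn outside -1 to 1 is refused whole. A call with a gripper value outside its range is refused whole. The fingers move at their own pace and stop on an object; "grip_force" is the grip in N (left out, the last holds). Time passes only in rows, so rows that do not move let the fingers close. It gives the time, the measured TCP pose, the force and the opening at its end, in the units of the state.
- ctrl.get_obs(): the state, without advancing time (a new reading comes with each control period).
- ctrl.get_image(name): name is "scene" or "top" or "wrist"; returns a dict with "frame" (400x640x3 uint8, blue, green, red), "fx", "fy", "cx", "cy" (pixels), "R" (3x3) and "t" (3): a world point X has camera coordinates R X + t; the wrist camera has in their place "hand_eye" (4x4, takes a point from camera to tool coordinates, whose origin is the TCP and whose axes are the flange's). Camera axes: x right, y down, z forward; pixel columns grow to the right and rows downward; lengths in m; the calibration is good to about 2 mm. A picture is of the moment at which its call begins: read the wrist's pose just before it. There is no depth.
- ctrl.finish_job(): hands the job in, once; it reports no verdict.
Trained networks look in a picture, given as the dict that the camera call returned (one of the last four; its "shot" number tells which), for a name from the list of things; names that differ only in an ending like _2 or _b are one class to them, and where a whole thing is asked for, a point or a joint stands for the part that bears it (a point fixed in the world has none). Each returns a list of dicts, best first, with "p" (0 to 1); they miss things now and then, are a little off and sometimes report something else, mostly with a low value. They report only what shows in the picture. A call takes as long as a camera call.
- ctrl.trace(picture, name): "mask" (400x640 bool, what is visible of it) and "rect" ([left, top, width, height] as shares, 0 to 1, of the picture: columns of its width, rows of its height, round what is visible of it).
- ctrl.mark_of(picture, name): "position" ([column, row] as shares, 0 to 1, of the picture: columns of its width, rows of its height: a listed point, or the origin of a listed thing).
The state is a dict: "t": time; "q": joint angles; "dq": joint speeds; "effort": joint torques, N m; "tool_pos": TCP position; "tool_rot": TCP orientation; "contact_force": force on the tool from outside, world axes, zero at the start; "wrist_torque": the same for the moment, N m; "opening": finger opening in m.
Only numpy, scipy, OpenCV 4.12 (cv2) and the standard library are available. Lean on these libraries where they do the work, as an engineer would, in place of code of your own. Each camera call takes 0.05 s, during which the arm holds its last target.

## Working session

There is one attempt and no reset: what is moved stays moved. The work goes in short steps, Python scripts to look and compute and a tool call to move; the robot and the scene stay as the last step left them, time stands still between calls to the robot, and variables do not carry over. Pictures are saved under pics/ and viewed, and the job is handed in when it is done.

Besides the shell and the picture viewer there is one more tool, called after "Request:" as name(argument=value, ...), one argument or row to a line, values as JSON. carry_out: Moves the arm, as the interface text tells. Shift numbers are shares of 0.025 m and turn numbers shares of 0.1 rad, none past 1 either way. Its arguments: {"type":"object","properties":{"series":{"type":"array"},"grip_force":{"type":"number"}},"required":["series"]}

```bash
mkdir -p pics; python3 - <<'E'
from station import ctrl
import cv2,numpy as np,pickle
o=ctrl.get_obs();print({k:np.round(v,3) for k,v in o.items()})
for n in ["scene","top"]:
    p=ctrl.get_image(n);cv2.imwrite(f"pics/{n}0.png",p["frame"])
    print(n,p["fx"],p["cx"],p["cy"],np.round(p["R"],3).tolist(),np.round(p["t"],3).tolist())
    R=np.array(p["R"]);t=np.array(p["t"])
    def ray(px,z):
        d=R.T@np.array([(px[0]-p["cx"])/p["fx"],(px[1]-p["cy"])/p["fy"],1]);c=-R.T@t
        return c+d*(z-c[2])/d[2]
    for nm,z in [(c+"_cap_top",.180) for c in ["orange","white","green","purple"]]+[(c+"_bottle",.008) for c in ["orange","white","green","purple"]]+[("yellow_bottle_a",.008),("mango_cup",0),("plum_cup",0),("coin_dish",0),("tray",0)]:
        for m in ctrl.mark_of(p,nm)[:3]:
            px=np.array(m["position"])*[640,400]
            print(nm,round(m["p"],2),px.round(1),ray(px,z).round(4))
E
```

```text
{'t': np.float64(0.0), 'q': array([ 1.091,  0.053,  1.614,  0.   ,  1.476, -0.119]), 'dq': array([-0.   ,  0.001, -0.001,  0.001, -0.   , -0.001]), 'effort': array([ 1.0000e-03, -3.9369e+01, -3.7017e+01, -0.0000e+00,  7.0000e-03,
       -0.0000e+00]), 'tool_pos': array([0.22 , 0.584, 0.23 ]), 'tool_rot': array([-5.64e-01, -3.09e+00,  3.00e-03]), 'contact_force': array([ 0.119,  0.216, -0.384]), 'wrist_torque': array([0.023, 0.024, 0.044]), 'opening': np.float64(0.086)}
scene 378.66523483221266 316.61297797189104 195.46389551092335 [[-0.797, 0.603, 0.011], [0.379, 0.515, -0.769], [-0.469, -0.609, -0.64]] [0.427, -0.086, 1.571]
orange_cap_top 0.54 [334.3 236.7] [0.6246 0.1955 0.18  ]
white_cap_top 0.43 [368.2 217.9] [0.4973 0.1957 0.18  ]
green_cap_top 0.68 [320.6 179.3] [ 0.496  -0.0335  0.18  ]
green_cap_top 0.57 [316.8 245. ] [0.682  0.1915 0.18  ]
purple_cap_top 0.52 [296.  186.1] [ 0.5814 -0.0519  0.18  ]
orange_bottle 0.68 [439.3 311.6] [0.4607 0.4718 0.008 ]
orange_bottle 0.66 [331.4 271. ] [0.6137 0.179  0.008 ]
white_bottle 0.87 [360.9 257.6] [0.5039 0.1932 0.008 ]
green_bottl
[... 1033 characters left out ...]
]
white_bottle 0.82 [265. 206.] [0.5096 0.2129 0.008 ]
green_bottle 0.92 [338.6 214.4] [ 0.4854 -0.0424  0.008 ]
purple_bottle 0.84 [343.8 184.2] [ 0.5925 -0.0591  0.008 ]
yellow_bottle_a 0.96 [307. 184.] [0.5906 0.0697 0.008 ]
yellow_bottle_a 0.75 [305.9 213.1] [0.4877 0.0706 0.008 ]
yellow_bottle_a 0.26 [304.8 196.6] [0.5456 0.0761 0.008 ]
mango_cup 0.91 [188.7 219.6] [0.4579 0.4758 0.    ]
plum_cup 0.63 [201.  176.6] [0.6113 0.4447 0.    ]
coin_dish 0.9 [455.3 234. ] [ 0.4266 -0.4454  0.    ]
coin_dish 0.54 [273.5 176.4] [0.6174 0.1892 0.    ]
coin_dish 0.3 [187.9 218.3] [0.4623 0.4788 0.    ]
tray 0.77 [304.3 197.8] [0.5428 0.0781 0.    ]
tray 0.29 [346.4 174.6] [ 0.6293 -0.0684  0.    ]
```

View pics/scene0.png

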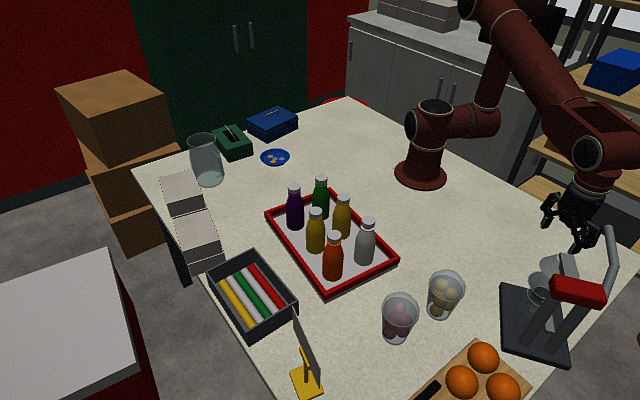

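View pics/top0.png

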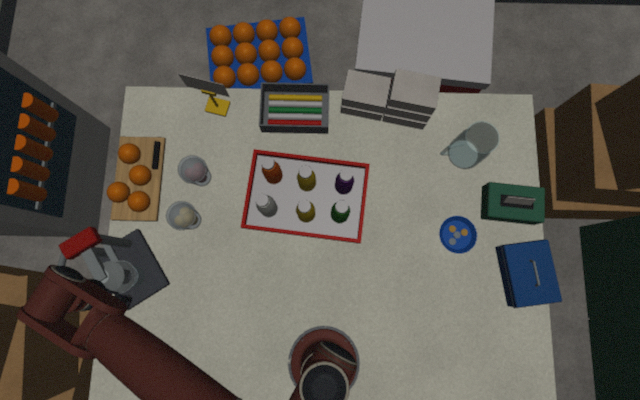

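The pictures show six bottles, with the orange cap at scene pixel (334,237), white at (368,220), green at (320,179) and purple at (294,187). Next I'll zoom in on the caps to refine these.

```bash
python3 - <<'E'
from station import ctrl
import cv2,numpy as np
crops=[]
for n,(x0,y0,w,h) in {"scene":(270,165,120,90),"top":(240,145,120,90)}.items():
    p=ctrl.get_image(n);R=np.array(p["R"]);t=np.array(p["t"])
    im=cv2.resize(p["frame"][y0:y0+h,x0:x0+w],None,fx=6.5,fy=6.5,interpolation=cv2.INTER_CUBIC)
    im=cv2.convertScaleAbs(im,alpha=1.6)
    def draw(X,c):
        q=R@np.array(X)+t;u=np.array([p["fx"]*q[0]/q[2]+p["cx"],p["fy"]*q[1]/q[2]+p["cy"]])
        v=((u+.5-[x0,y0])*6.5).astype(int);cv2.circle(im,tuple(map(int,v)),3,c,-1)
    for x,y in [(.621,.195),(.497,.197),(.487,-.037),(.584,-.051)]:
        for a in np.linspace(0,2*np.pi,24): draw((x+.02*np.cos(a),y+.02*np.sin(a),.18),(0,255,0))
        draw((x,y,.18),(0,0,255))
    cv2.imwrite(f"pics/{n}_z.png",im)
E
```

```text
(no output)
```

View pics/scene_z.png

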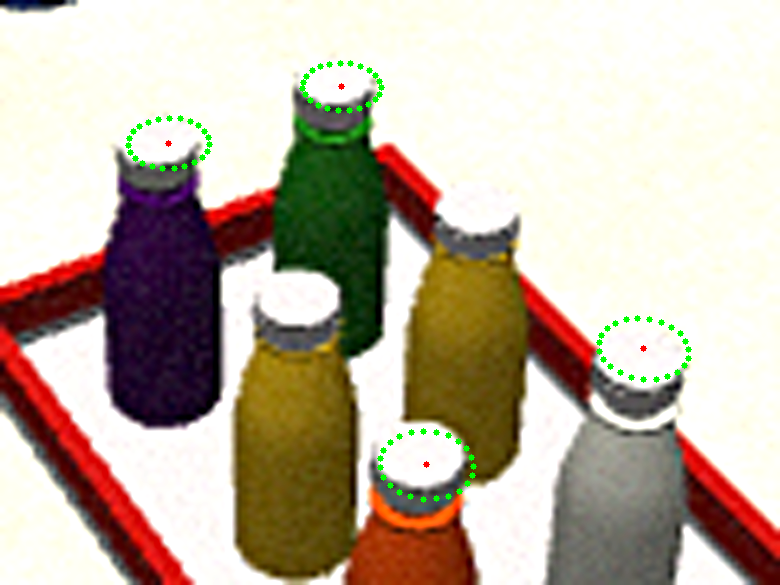

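View pics/top_z.png

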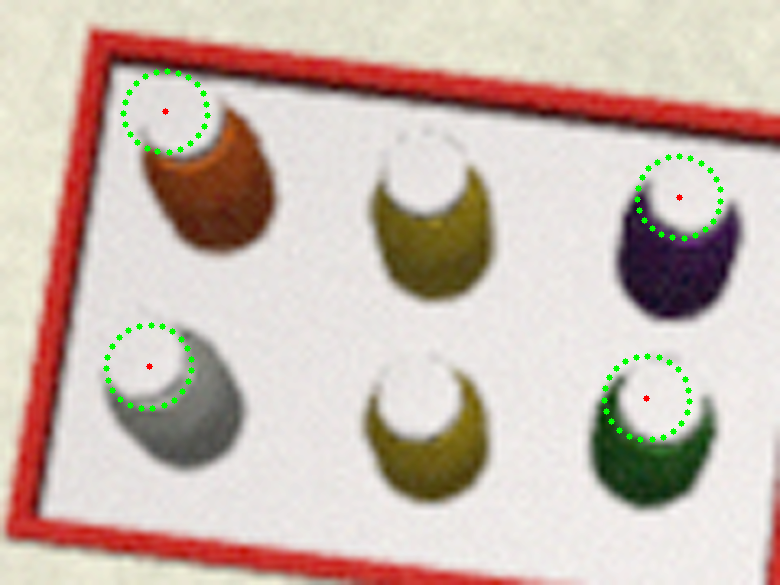

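Request:
carry_out(
  series=[
    [0.85,-0.98,0.4,0,0,0,0],
    [0.85,-0.98,0.4,0,0,0,0],
    [0.85,-0.98,0.4,0,0,0,0],
    [0.85,-0.98,0.4,0,0,0,0],
    [0.85,-0.98,0.4,0,0,0,0],
    [0.85,-0.98,0.4,0,0,0,0],
    [0.85,-0.98,0.4,0,0,0,0],
    [0.85,-0.98,0.4,0,0,0,0],
    [0.85,-0.98,0,0,0,0,0],
    [0.85,-0.98,0,0,0,0,0],
    [0.85,-0.98,0,0,0,0,0],
    [0.85,-0.98,0,0,0,0,0],
  ],
)

```text
t: 2.7
tool_pos: [0.4764, 0.2897, 0.3115]
tool_rot: [0.564, 3.09, 0.0]
contact_force: [0.4, 1.0, 0.9]
opening: 0.0002
```

Request:
carry_out(
  series=[
    [0.5,-0.98,0,0,0,0,0],
    [0.5,-0.98,0,0,0,0,0],
    [0.5,-0.98,0,0,0,0,0],
    [0.5,-0.98,0,0,0,0,0],
    [0,0,0,0,0,0,0],
    [0,0,0,0,0,0,0],
    [0,0,0,0,0,0,0],
  ],
)

```text
t: 3.4
tool_pos: [0.5253, 0.1934, 0.3113]
tool_rot: [-0.562, -3.091, -0.001]
contact_force: [0.2, 0.2, 0.3]
opening: 0.0
```

```bash
cat > h.py <<'E'
from station import ctrl
import cv2,numpy as np
from scipy.spatial.transform import Rotation as Ro
def wrist():
    o=ctrl.get_obs();p=ctrl.get_image("wrist")
    T=np.eye(4);T[:3,:3]=Ro.from_rotvec(o["tool_rot"]).as_matrix();T[:3,3]=o["tool_pos"]
    C=T@np.array(p["hand_eye"]);return o,p,C[:3,:3].T,-C[:3,:3].T@C[:3,3]
def view(n):
    p=ctrl.get_image(n);return None,p,np.array(p["R"]),np.array(p["t"])
def ray(p,R,t,px,z):
    d=R.T@np.array([(px[0]-p["cx"])/p["fx"],(px[1]-p["cy"])/p["fy"],1]);c=-R.T@t
    return c+d*(z-c[2])/d[2]
def proj(p,R,t,X):
    q=R@np.array(X)+t;return np.array([p["fx"]*q[0]/q[2]+p["cx"],p["fy"]*q[1]/q[2]+p["cy"]])
E
python3 - <<'E'
from h import *
o,p,R,t=wrist();print(o["t"],o["tool_pos"].round(4),o["tool_rot"].round(3),o["opening"],o["contact_force"].round(2))
im=p["frame"].copy()
for c in ["orange","white","green","purple"]:
    for m in ctrl.mark_of(p,c+"_cap_top")[:2]:
        px=np.array(m["position"])*[640,400];print(c,round(m["p"],2),px.round(1),ray(p,R,t,px,.18).round(4))
for x,y in [(.6195,.188),(.497,.195),(.487,-.043),(.584,-.051)]:
    for a in np.linspace(0,2*np.pi,24):
        cv2.circle(im,tuple(int(v) for v in proj(p,R,t,(x+.02*np.cos(a),y+.02*np.sin(a),.18)).round()),1,(0,255,0),-1)
cv2.imwrite("pics/w1.png",im)
E
```

```text
3.4 [0.5253 0.1934 0.3113] [-5.620e-01 -3.091e+00 -1.000e-03] 5.394078236016863e-06 [0.22 0.2  0.34]
orange 0.76 [345.2 272.7] [0.6152 0.1884 0.18  ]
white 0.56 [313.1 159.2] [0.503  0.1987 0.18  ]
green 0.76 [ 57.7 234.9] [ 0.4863 -0.0427  0.18  ]
purple 0.93 [105.2 326.5] [ 0.5885 -0.0568  0.18  ]
```

View pics/w1.png

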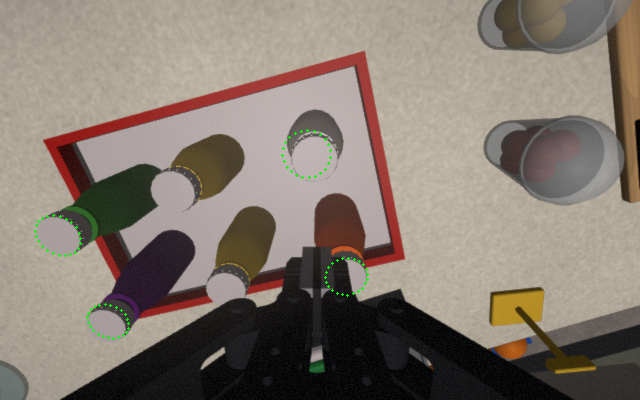

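Request:
carry_out(
  series=[
    [0.92,-0.05,-0.3,0,0,0,0],
    [0.92,-0.05,-0.3,0,0,0,0],
    [0.92,-0.05,-0.6,0,0,0,0],
    [0.91,-0.06,-0.8,0,0,0,0],
    [0,0,-0.8,0,0,0,0],
    [0,0,-0.8,0,0,0,0],
    [0,0,-0.6,0,0,0,0],
    [0,0,0,0,0,0,0],
    [0,0,0,0,0,0,0],
    [0,0,0,0,0,0,0],
  ],
)

```text
t: 4.65
tool_pos: [0.6181, 0.1878, 0.2081]
tool_rot: [0.563, 3.088, 0.002]
contact_force: [0.5, -0.3, 0.2]
opening: 0.0002
```

```bash
python3 - <<'E'
from h import *
o=ctrl.get_obs();print(o["t"],o["tool_pos"].round(4))
for n,(w,h) in {"scene":(80,60),"top":(80,60),"wrist":(320,240)}.items():
    if n=="wrist": _,p,R,t=wrist()
    else: _,p,R,t=view(n)
    c=proj(p,R,t,(.617,.188,.18));print(n,c.round(1))
    x0=int(np.clip(c[0]-w/2,0,640-w));y0=int(np.clip(c[1]-h/2,0,400-h));s=400//h if n!="wrist" else 1.67
    im=cv2.resize(p["frame"][y0:y0+h,x0:x0+w],(500,375),interpolation=cv2.INTER_CUBIC);cv2.convertScaleAbs(im,im,1.5)
    for a in np.linspace(0,2*np.pi,24):
        u=(proj(p,R,t,(.617+.02*np.cos(a),.188+.02*np.sin(a),.18))+.5-[x0,y0])*500/w
        cv2.circle(im,tuple(int(v) for v in u),2,(0,255,0),-1)
    cv2.imwrite(f"pics/o1_{n}.png",im)
E
```

```text
4.65 [0.6181 0.1878 0.2081]
scene [334.7 233.9]
top [267.2 163. ]
wrist [316.3 234.4]
```

View pics/o1_scene.png

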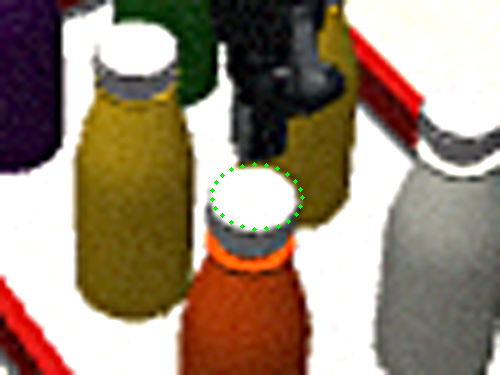

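View pics/o1_wrist.png

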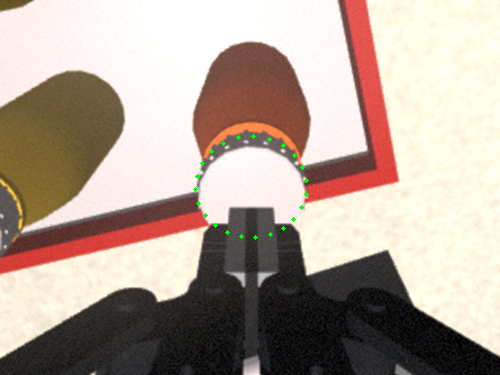

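The wrist view puts the orange cap's centre about 3–6 mm further out in x than I estimated, while the scene view agrees with the estimate to within about 2 mm. I'll shift 3 mm and descend, watching the force.

Request:
carry_out(
  series=[
    [0.12,0,-0.3,0,0,0,0],
    [0,0,-0.3,0,0,0,0],
    [0,0,-0.2,0,0,0,0],
    [0,0,-0.12,0,0,0,0],
    [0,0,-0.08,0,0,0,0],
    [0,0,-0.08,0,0,0,0],
    [0,0,-0.04,0,0,0,0],
    [0,0,0,0,0,0,0],
    [0,0,0,0,0,0,0],
  ],
)

```text
t: 5.7
tool_pos: [0.6208, 0.1876, 0.1794]
tool_rot: [0.563, 3.089, 0.001]
contact_force: [-1.3, 0.6, 4.7]
opening: -0.0
```

Request:
carry_out(
  series=[
    [0,0,-0.06,0,0,0,0],
    [0,0,-0.06,0,0,0,0],
    [0,0,0,0,0,0,0],
    [0,0,0,0,0,0,0],
  ],
)

```text
t: 6.1
tool_pos: [0.6206, 0.1875, 0.1758]
tool_rot: [0.564, 3.09, 0.0]
contact_force: [-1.6, -0.2, 5.2]
opening: -0.0005
```

Request:
carry_out(
  series=[
    [0,0,-0.06,0,0,0,0],
    [0,0,-0.06,0,0,0,0],
    [0,0,0,0,0,0,0],
    [0,0,0,0,0,0,0],
  ],
)

```text
t: 6.5
tool_pos: [0.6204, 0.1875, 0.1724]
tool_rot: [0.564, 3.09, 0.0]
contact_force: [-0.6, -0.6, 5.1]
opening: 0.0002
```

Still about 5 N of sliding friction. I'll keep going in 1 mm steps until the force rises.

Request:
carry_out(
  series=[
    [0,0,-0.04,0,0,0,0],
    [0,0,0,0,0,0,0],
    [0,0,0,0,0,0,0],
  ],
)

```text
t: 6.8
tool_pos: [0.6207, 0.1876, 0.1721]
tool_rot: [0.563, 3.09, 0.001]
contact_force: [-1.9, 0.1, 6.9]
opening: -0.0001
```

Request:
carry_out(
  series=[
    [0,0,-0.03,0,0,0,0],
    [0,0,0,0,0,0,0],
    [0,0,0,0,0,0,0],
  ],
)

```text
t: 7.1
tool_pos: [0.6211, 0.1876, 0.1721]
tool_rot: [0.563, 3.089, 0.001]
contact_force: [-1.8, 0.4, 8.1]
opening: 0.0
```

Orange is home: z stopped at 0.1721 and the force is rising. Now lift and move over white.

Request:
carry_out(
  series=[
    [0,0,0.4,0,0,0,0],
    [0,0,0.8,0,0,0,0],
    [-0.4,0,0.6,0,0,0,0],
    [-0.9,0.1,0,0,0,0,0],
    [-0.9,0.1,0,0,0,0,0],
    [-0.9,0.1,0,0,0,0,0],
    [-0.9,0.1,0,0,0,0,0],
    [-0.6,0,0,0,0,0,0],
    [0,0,0,0,0,0,0],
    [0,0,0,0,0,0,0],
    [0,0,0,0,0,0,0],
  ],
)

```text
t: 8.2
tool_pos: [0.5059, 0.1974, 0.2154]
tool_rot: [0.564, 3.091, -0.0]
contact_force: [0.1, -0.9, -0.1]
opening: 0.0
```

```bash
cat > chk.py <<'E'
from h import *
import sys
X=tuple(float(v) for v in sys.argv[2:4])
o=ctrl.get_obs();print(o["t"],o["tool_pos"].round(4))
ims=[]
for n,(w,h) in {"scene":(80,60),"wrist":(320,240)}.items():
    _,p,R,t=wrist() if n=="wrist" else view(n)
    c=proj(p,R,t,X+(.18,))
    x0=int(np.clip(c[0]-w/2,0,640-w));y0=int(np.clip(c[1]-h/2,0,400-h))
    im=cv2.resize(p["frame"][y0:y0+h,x0:x0+w],(400,300),interpolation=cv2.INTER_CUBIC);im=cv2.convertScaleAbs(im,alpha=1.3)
    for a in np.linspace(0,2*np.pi,24):
        u=(proj(p,R,t,(X[0]+.02*np.cos(a),X[1]+.02*np.sin(a),.18))+.5-[x0,y0])*400/w
        cv2.circle(im,tuple(int(v) for v in u),1,(0,255,0),-1)
    ims.append(im)
cv2.imwrite(f"pics/{sys.argv[1]}.png",np.hstack(ims))
E
python3 chk.py white1 .504 .197
```

```text
8.2 [0.5059 0.1974 0.2154]
```

View pics/white1.png

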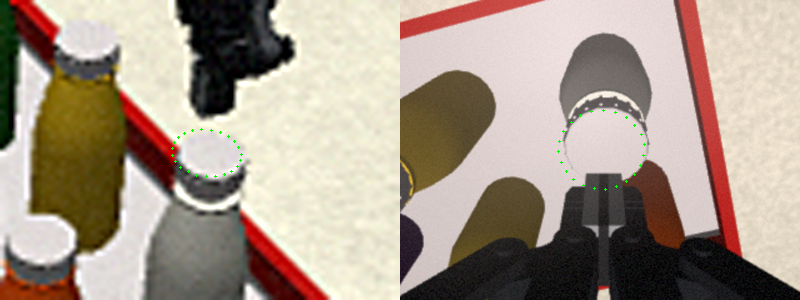

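White is centred within 2 mm, its cap is still up, and the orange cap is seated.

Request:
carry_out(
  series=[
    [0,0,-0.4,0,0,0,0],
    [0,0,-0.4,0,0,0,0],
    [0,0,-0.2,0,0,0,0],
    [0,0,-0.12,0,0,0,0],
    [0,0,-0.12,0,0,0,0],
    [0,0,-0.08,0,0,0,0],
    [0,0,-0.08,0,0,0,0],
    [0,0,0,0,0,0,0],
    [0,0,0,0,0,0,0],
  ],
)

```text
t: 9.2
tool_pos: [0.5055, 0.1975, 0.1808]
tool_rot: [0.564, 3.09, 0.0]
contact_force: [0.2, -0.7, 0.4]
opening: -0.0002
```

Request:
carry_out(
  series=[
    [0,0,-0.06,0,0,0,0],
    [0,0,-0.06,0,0,0,0],
    [0,0,0,0,0,0,0],
    [0,0,0,0,0,0,0],
  ],
)

```text
t: 9.6
tool_pos: [0.5058, 0.1976, 0.1785]
tool_rot: [0.563, 3.089, 0.001]
contact_force: [-1.1, 0.1, 4.9]
opening: 0.0001
```

Request:
carry_out(
  series=[
    [0,0,-0.06,0,0,0,0],
    [0,0,-0.04,0,0,0,0],
    [0,0,0,0,0,0,0],
    [0,0,0,0,0,0,0],
  ],
)

```text
t: 10.0
tool_pos: [0.5057, 0.1976, 0.1755]
tool_rot: [0.563, 3.09, 0.001]
contact_force: [-0.7, 0.5, 4.2]
opening: 0.0001
```

Request:
carry_out(
  series=[
    [0,0,-0.04,0,0,0,0],
    [0,0,0,0,0,0,0],
    [0,0,0,0,0,0,0],
  ],
)

```text
t: 10.3
tool_pos: [0.5057, 0.1976, 0.1743]
tool_rot: [0.564, 3.09, 0.001]
contact_force: [1.1, -0.9, 5.6]
opening: 0.0001
```

Request:
carry_out(
  series=[
    [0,0,-0.04,0,0,0,0],
    [0,0,-0.04,0,0,0,0],
    [0,0,0,0,0,0,0],
    [0,0,0,0,0,0,0],
  ],
)

```text
t: 10.7
tool_pos: [0.5056, 0.1975, 0.1722]
tool_rot: [0.564, 3.09, 0.0]
contact_force: [0.9, 0.2, 4.5]
opening: -0.0001
```

Request:
carry_out(
  series=[
    [0,0,-0.04,0,0,0,0],
    [0,0,-0.04,0,0,0,0],
    [0,0,0,0,0,0,0],
    [0,0,0,0,0,0,0],
  ],
)

```text
t: 11.1
tool_pos: [0.506, 0.1976, 0.172]
tool_rot: [0.563, 3.089, 0.001]
contact_force: [-2.1, -0.6, 10.7]
opening: 0.0003
```

White is home (z 0.172, 10.7 N). Now lift and go to green.

Request:
carry_out(
  series=[
    [0,0,0.4,0,0,0,0],
    [0,0,0.9,0,0,0,0],
    [0,-0.2,0.9,0,0,0,0],
    [-0.1,-0.9,0,0,0,0,0],
    [-0.1,-1,0,0,0,0,0],
    [-0.1,-1,0,0,0,0,0],
    [-0.1,-1,0,0,0,0,0],
    [-0.1,-1,0,0,0,0,0],
    [-0.1,-1,0,0,0,0,0],
    [-0.1,-1,0,0,0,0,0],
    [-0.05,-1,0,0,0,0,0],
    [-0.05,-1,0,0,0,0,0],
  ],
)

```text
t: 12.3
tool_pos: [0.4843, -0.0308, 0.2239]
tool_rot: [-0.563, -3.088, -0.0]
contact_force: [0.6, 0.4, -0.1]
opening: -0.0002
```

Request:
carry_out(
  series=[
    [-0.04,-0.5,-0.2,0,0,0,0],
    [0,0,-0.2,0,0,0,0],
    [0,0,0,0,0,0,0],
    [0,0,0,0,0,0,0],
  ],
)

```text
t: 12.7
tool_pos: [0.4841, -0.0415, 0.2144]
tool_rot: [-0.562, -3.09, -0.001]
contact_force: [-0.4, 0.2, 0.1]
opening: 0.0003
```

```bash
python3 chk.py green1 .487 -.043
```

```text
12.7 [ 0.4841 -0.0415  0.2144]
```

View pics/green1.png

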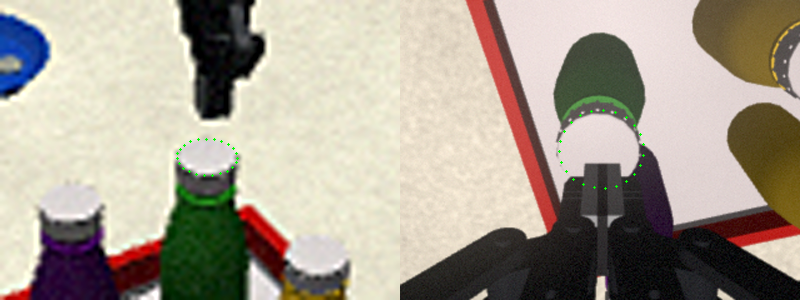

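The green cap sits right on the predicted ring. I'll nudge 3 mm in x and press.

Request:
carry_out(
  series=[
    [0.12,-0.05,-0.4,0,0,0,0],
    [0,0,-0.4,0,0,0,0],
    [0,0,-0.2,0,0,0,0],
    [0,0,-0.12,0,0,0,0],
    [0,0,-0.12,0,0,0,0],
    [0,0,-0.08,0,0,0,0],
    [0,0,-0.08,0,0,0,0],
    [0,0,0,0,0,0,0],
    [0,0,0,0,0,0,0],
  ],
)

```text
t: 13.7
tool_pos: [0.4875, -0.0438, 0.1802]
tool_rot: [0.564, 3.09, -0.0]
contact_force: [0.4, -1.0, 0.5]
opening: 0.0001
```

Request:
carry_out(
  series=[
    [0,0,-0.06,0,0,0,0],
    [0,0,-0.06,0,0,0,0],
    [0,0,-0.06,0,0,0,0],
    [0,0,0,0,0,0,0],
    [0,0,0,0,0,0,0],
  ],
)

```text
t: 14.2
tool_pos: [0.4878, -0.0439, 0.1764]
tool_rot: [0.564, 3.089, -0.0]
contact_force: [-1.3, 0.4, 4.2]
opening: 0.0
```

Request:
carry_out(
  series=[
    [0,0,-0.06,0,0,0,0],
    [0,0,-0.06,0,0,0,0],
    [0,0,-0.06,0,0,0,0],
    [0,0,0,0,0,0,0],
    [0,0,0,0,0,0,0],
  ],
)

```text
t: 14.7
tool_pos: [0.4879, -0.0439, 0.172]
tool_rot: [0.563, 3.089, -0.0]
contact_force: [-0.9, 0.6, 5.7]
opening: 0.0001
```

Request:
carry_out(
  series=[
    [0,0,-0.04,0,0,0,0],
    [0,0,-0.04,0,0,0,0],
    [0,0,0,0,0,0,0],
    [0,0,0,0,0,0,0],
  ],
)

```text
t: 15.1
tool_pos: [0.4889, -0.0441, 0.172]
tool_rot: [0.563, 3.087, -0.0]
contact_force: [-2.5, 1.0, 13.0]
opening: 0.0002
```

Green is home (z 0.172, 13 N). Now lift clear, away from the bottles.

Request:
carry_out(
  series=[
    [0,0,0.4,0,0,0,0],
    [0,0,0.9,0,0,0,0],
    [0,0,1,0,0,0,0],
    [0,0,1,0,0,0,0],
    [0,0,1,0,0,0,0],
    [0,0,1,0,0,0,0],
    [0,0,0,0,0,0,0],
    [0,0,0,0,0,0,0],
    [0,0,0,0,0,0,0],
  ],
)

```text
t: 16.0
tool_pos: [0.4867, -0.0436, 0.2995]
tool_rot: [-0.563, -3.088, -0.0]
contact_force: [-0.0, 0.6, -0.7]
opening: -0.0001
```

```bash
python3 - <<'E'
from h import *
o=ctrl.get_obs();print(o["t"],o["tool_pos"].round(4),o["contact_force"].round(1))
_,p,R,t=view("scene");a=cv2.resize(p["frame"][165:295,260:400],None,fx=4,fy=4,interpolation=cv2.INTER_CUBIC)
cv2.imwrite("pics/end.png",cv2.convertScaleAbs(a,alpha=1.3))
E
```

```text
16.0 [ 0.4867 -0.0436  0.2995] [-0.   0.6 -0.7]
```

View pics/end.png

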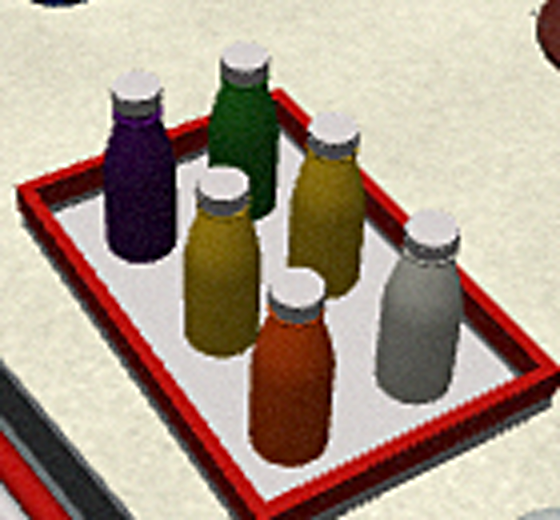

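The orange (300,285), white (430,228) and green (245,58) caps are seated. The purple cap (138,90) is still up, and every bottle is upright and in its place.

```bash
python3 -c "
from station import ctrl
print(ctrl.finish_job())"
```

```text
the job is handed in; nothing more can be done
None
```

I pressed the orange, white and green caps home in that order with the closed fingertips, then lifted clear and handed the job in at about 16 s. The hand-in gives no verdict.

- **Caps:** each one slid against about 5 N and stopped with the fingertips at z = 0.172 m, which is the home height. The highest force I read was 13 N, but readings came only at the end of each move.
- **Last picture:** the three caps are seated, the purple cap is still up, and all six bottles are upright in their places. The arm was clear of everything, with its tip at z = 0.30 m.
- **Disagreement:** over the orange bottle, the wrist and scene cameras disagreed by a few millimetres on the cap's centre. I split the difference with a 3 mm shift, and the press went normally.
- **Not checked at the end:** I did not look at the fruit cups or the coin dish again, or measure how far the bottles moved. The arm passed above the cups and never went near the dish.

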